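# Open the feed-water tank and clip on the filling strainer

### The job

Get the steam cleaner's feed-water tank ready for refilling: unscrew its screw cap anticlockwise, regripping as often as needed until it lifts free, and lay the cap flat in the free part of the shallow white tray. Then push the steel filling strainer straight down over the open neck until the plastic hooks on both sides have clicked over its flange. Leave everything else on the bench where it is.

Things in the scene. Friction and masses are not known exactly. Their poses are not given: they have to be found in the camera images.
- filler (a point): Filler of the white plastic feed-water tank, a box 150 (x) x 220 (y) x 130 mm high, fixed in a cradle on the bench. The point is on the axis of its threaded neck at the height of the tank's flat top (deck), 20 mm to the -y side of the tank's middle; z up, x across the tank's short side, y along its length. A carrying handle along x, 34 mm high, stands 108 mm towards +y.
- neck_rim (a point): Centre of the neck's rim, 32 mm above the deck; neck 47 mm over the thread. The three-start thread lifts the cap 21 mm per turn anticlockwise (seen from above). The tight cap comes free after about 4.1 rad, 13.5 mm higher; until then it cannot be pulled off. A springy seal makes it stiff to break loose (about 0.4 N m); then it turns easily and stays where left.
- sensor_plug (a point): Top of the grey level-sensor plug on the deck, 62 mm from the neck's axis towards +y, diameter 25 mm, 46 mm high. It, the hooks and the outlet leave fingers beside the neck room only within about 1 rad either side of the tank's x axis.
- outlet (a point): Top of the brass outlet coupling on the deck, 62 mm from the neck's axis towards -y, diameter 23 mm, 44 mm high.
- cap_mid (a point): The black ribbed screw cap on the neck: round, diameter 57 mm, 33 mm high, about 60 g, closed on top, open below. The point is at its centre, half-way up (16.5 mm from either end), z along its axis towards its closed top. Screwed tight, its underside is 4 mm above the deck, its top 37 mm above.
- strainer_mid (a point): Filling strainer: upright steel tube, diameter 58 mm outside, 53 inside, 52 mm high, about 90 g, a mesh across it 37 mm up, round it a flange of diameter 70 mm, 12 to 16 mm above its lower end. Stands mouth up on the bench, across the tank from the tray. Point: its centre, 26 mm above its lower end, z up. Home when that end rests on the deck, at any turn about z. Pushing it past the hooks takes about 10 N.
- tray_floor (a point): Shallow white plastic tray, loose, 200 (x) x 130 (y) mm, 14 mm high, walls and floor 2.5 mm thick, on the left or the right of the tank. The point is the centre of its inner floor; x along its long side. A plaster cast occupies the end towards -x (about x = -95 to -20 mm); the other end is free.
- hook_a (a joint): Upright plastic snap hook on the deck at the neck's +y side: 27 mm high, 13 mm wide, inner face 33 to 36 mm from the neck's axis. 0 rad upright at rest; grows as it is bent outwards (about 0.1 rad while the flange passes), springs back to 0 over the flange.
- hook_b (a joint): The same hook on the neck's -y side.
- cast_a_mid (a point): Bystander, to be left where it is: the plaster cast (a dental arch model) lying at one end of the tray, 60 x 65 x 37 mm high. The point is half-way up.
- cast_b_mid (a point): Bystander, to be left where it is: a second plaster cast of the same kind, on the bench behind the tank. The point is half-way up.
- bowl_mid (a point): Bystander, to be left where it is: grey mixing bowl, 124 mm across the rim, 75 mm high, behind the tank. The point is half-way up on its axis.
- bottle_mid (a point): Bystander, to be left where it is: white plastic bottle, diameter 58 mm, 175 mm high, to the right of the tank. The point is half-way up on its axis.
- cylinder_mid (a point): Bystander, to be left where it is: clear measuring cylinder on a round foot, diameter 38 mm (foot 64 mm), 185 mm high, to the left of the tank. The point is half-way up on its axis.
- jar_mid (a point): Bystander, to be left where it is: small amber jar with a white lid, diameter 52 mm, 62 mm high, in front of the tank. The point is half-way up on its axis.
- spatula_grip (a point): Bystander, to be left where it is: wooden-handled spatula lying flat in front of the tank. The point is on its handle.
- brush_grip (a point): Bystander, to be left where it is: wooden brush lying flat at the left. The point is on its handle.
Not all that is in view belongs to the job. Of the things shaped like the part that bears cap_mid, the black one is meant.

How it is judged (in metres and radians):
On the way, in this order (a step that is already met when the one before it is completed fails the run):
1. the cap has come off the thread and is held clear above the neck (z of cap_mid in the frame of filler above 0.05 m), for 0.1 s.
2. the cap lies flat in the tray, let go (x of cap_mid in the frame of tray_floor between -0.085 and 0.085 m and y of cap_mid in the frame of tray_floor between -0.05 and 0.05 m and z of cap_mid in the frame of tray_floor below 0.021 m and angle between the z axis of cap_mid and the z axis of tray_floor, either way round below 0.12 rad and contact force between the fingers and cap below 0.1 N), for 0.2 s.
At the end, for the whole second after the job is handed in: Strainer over the neck: within 5 mm of its axis, level within 0.05 rad, lower end at most 2.5 mm above the deck, both hooks back within 0.05 rad of rest. Cap flat (within 0.12 rad, either way up) on the tray's floor, centre 15 mm or more inside its outline. Bystanders within 40 mm (z of strainer_mid in the frame of filler between 0.022 and 0.0285 m and horizontal distance between strainer_mid and filler below 0.005 m and angle between the z axis of strainer_mid and the z axis of filler, either way round below 0.05 rad and angle between strainer_mid's own z axis and vertical below 0.3 rad and value of joint each of hook_a, hook_b below 0.05 rad and x of cap_mid in the frame of tray_floor between -0.085 and 0.085 m and y of cap_mid in the frame of tray_floor between -0.05 and 0.05 m and z of cap_mid in the frame of tray_floor below 0.021 m and angle between the z axis of cap_mid and the z axis of tray_floor, either way round below 0.12 rad); the robot touches nothing.
It fails at once if a bystander (cast, bowl, bottle, measuring cylinder, jar, spatula or brush) is moved by more than 40 mm (distance of any of cast_a_mid, cast_b_mid, bowl_mid, bottle_mid, cylinder_mid, jar_mid, spatula_grip, brush_grip from where it was at the start of the episode above 0.04 m).
It also fails if it takes over 70 s, if anything falls off the work surface, if the arm or the gripper's body presses on something with over 40 N, if the wrist force passes 120 N, or if a joint passes its speed limit or range.

### The arm

A 6-joint arm with a two-finger parallel gripper is mounted at the origin on the work surface. World frame = base frame: x ahead of the robot, y to its left, z up, the work surface at z = 0. Lengths are in mm, angles in rad, forces in N, time in s.
With the tool pointing down it reaches from about 275 to 1000 mm from the base axis. Payload 8.4 kg.
Tool frame: the origin (TCP) lies at the very end of the fingers, on their centre line; the grasp point (between the pads) lies 19 mm behind it; z points along the fingers, y is the direction in which the jaws open and shut (so a half turn about z gives the same grasp; the last joint's range is limited). The gripper opens to 85 mm and grips with 20 to 120 N. Pads are 22 mm wide; open, the fingers measure 114 mm over their backs; the gripper's body (76 mm by 85 mm) begins 54 mm behind the grasp point. The pads swing forward as they close: fully open they stand 13 mm farther back than shut.
Start: joints at [-1.166, 0.353, 1.633, -0, 1.155, -0.002], TCP at [247.294, -573.998, 231.281] pointing down, gripper open.
Joint ranges: [-2.63, 2.63], [-0.92, 2.1], [0.06, 2.66], [-1.3, 4.44], [0, 2.69], [-3.02, 3.02]. Speed limits (rad/s): [2.22, 2.22, 2.79, 3.14, 3.14, 3.14].

### API

Orientations are given as [roll, pitch, yaw] about the fixed x, y, z axes, in that order (R = Rz(yaw) Ry(pitch) Rx(roll)).
In Python, from rig import sense, grab_frame, get_calibration, sign_off, boxes_of, trace gives the robot as it stands.
- The arm moves only by the tool servo_tool, never from a script. Its argument "rows" is a list of rows, each a list of 3 entries, a list of its own where there are three numbers: the finger opening in mm, from 0 to 85.4, then the shift along the tool's x, y, z in mm, then the turn, a rotation vector about the tool's x, y, z in degrees. A call has 1 to 8 rows; each row shifts and turns the commanded pose from where the row before left it, along the tool's axes as they then stand; what a row does not reach is not made up. A row lasts 1/8 s, in which the tool goes at most 62.5 mm and 10.7 degrees, less where a joint would pass 70% of its speed; a pose out of reach is approached as far as the arm can. A call is refused whole if a number of a shift passes 62.5 or a number of a turn 10.7, either way. A call with a gripper value outside its range is refused whole. The fingers move at their own pace and stop on an object; "force" is the grip in N (left out, the last holds). Time passes only in rows, so rows that do not move let the fingers close. It gives the time, the measured TCP pose, the force and the opening at its end, in the units of the state.
- sense(): the state, without advancing time (a new reading comes with each control period).
- grab_frame(name): name is "side" or "top"; returns the picture (420x560x3 uint8, blue, green, red); there is no depth.
- get_calibration(name): a dict with "intrinsics" (3x3 intrinsics, pixels), "k1" (the pictures are not rectified: a ray, as slopes to the right and down, at radius r is drawn at 1 + k1 r^2 times it, then the intrinsics apply), "world_to_cam" (4x4, takes a point from world to camera coordinates). Camera axes: x right, y down, z forward; pixel columns grow to the right and rows downward; lengths in mm; the calibration is good to about 2 mm. A picture is of the moment at which its call begins. get_calibration takes no time and is no camera call.
- sign_off(): hands the job in, once; it reports no verdict.
Trained networks look in the newest picture that a camera, given by its name, has taken for a name from the list of things; names that differ only in an ending like _2 or _b are one class to them, and where a whole thing is asked for, a point or a joint stands for the part that bears it (a point fixed in the world has none). Each returns a list of dicts, best first, with "conf" (0 to 1); they miss things now and then, are a little off and sometimes report something else, mostly with a low value. They report only what shows in the picture. A call takes as long as a camera call. They do not tell look-alikes from the thing itself.
- boxes_of(camera, thing): "centre" ([x, y, z] in mm, in the coordinates of the camera as it stood for that picture, good to about 4 mm: the middle of the surface that is visible of it).
- trace(camera, thing): "mask" (420x560 bool, what is visible of it).
The state is a dict: "clock": time; "qpos": joint angles; "qvel": joint speeds; "joint_efforts": joint torques, N m; "eef_pos": TCP position; "tcp_rot": TCP orientation; "contact_force": force on the tool from outside, world axes, zero at the start; "wrist_torque": the same for the moment, N m; "opening": opening from 0.0 (shut) to 1.0 (fully open).
Only numpy, scipy, OpenCV 4.12 (cv2) and the standard library are available. Lean on these libraries where they do the work, as an engineer would, in place of code of your own. Each camera call takes 0.05 s, during which the arm holds its last target. There are 200 camera calls.

## Working session

There is one attempt and no reset: what is moved stays moved. The work goes in short steps, Python scripts to look and compute and a tool call to move; the robot and the scene stay as the last step left them, time stands still between calls to the robot, and variables do not carry over. Pictures are saved under pics/ and viewed, about 8 in all and at most 12, crops included, and the job is handed in when it is done.

Besides the shell and the picture viewer there is one more tool, called as name(argument=value, ...) on one line, values as JSON. servo_tool: Moves the arm, as the interface text tells. Its arguments: {"type":"object","properties":{"rows":{"type":"array","items":{"type":"array"}},"force":{"type":"number"}},"required":["rows"]}

```bash
ls; mkdir -p pics
cat > h.py <<'E'
import numpy as np,cv2
from rig import *
def w2c(c): return np.array(get_calibration(c)["world_to_cam"],float)
def c2w(c,p): 
    M=w2c(c); return M[:3,:3].T@(np.array(p,float)-M[:3,3])
def proj(c,p):
    g=get_calibration(c);M=w2c(c);q=M[:3,:3]@np.array(p,float)+M[:3,3]
    s=q[:2]/q[2]; s=s*(1+g["k1"]*(s@s)); K=np.array(g["intrinsics"]); return (K[:2,:2]@s+K[:2,2])
def ray(c,u,v):
    g=get_calibration(c);M=w2c(c);K=np.array(g["intrinsics"])
    d=np.linalg.solve(K[:2,:2],np.array([u,v],float)-K[:2,2]); s=d.copy()
    for _ in range(20): s=d/(1+g["k1"]*(s@s))
    return -M[:3,:3].T@M[:3,3], M[:3,:3].T@np.array([s[0],s[1],1])
def atz(c,u,v,z):
    o,d=ray(c,u,v); return o+d*(z-o[2])/d[2]
E
python3 - <<'E'
from h import *
for c in("side","top"):
    f=grab_frame(c); cv2.imwrite(f"pics/{c}0.png",f); print(c,c2w(c,[0,0,0]).round())
    for t in "cap_mid strainer_mid tray_floor filler neck_rim sensor_plug outlet cast_a_mid bottle_mid cylinder_mid bowl_mid".split():
        print(t,[(round(b["conf"],2),c2w(c,b["centre"]).round().tolist(),proj(c,c2w(c,b["centre"])).round().tolist()) for b in boxes_of(c,t)[:3]])
print(sense())
E
```

```text
pics
side [362. 669. 918.]
cap_mid [(0.92, [591.0, 16.0, 165.0], [284.0, 194.0]), (0.7, [525.0, -145.0, 34.0], [320.0, 193.0])]
strainer_mid [(0.62, [464.0, 334.0, 35.0], [284.0, 336.0])]
tray_floor [(0.68, [438.0, -333.0, 2.0], [359.0, 170.0])]
filler [(0.91, [569.0, 78.0, 123.0], [282.0, 223.0])]
neck_rim [(0.71, [572.0, 73.0, 124.0], [282.0, 221.0])]
sensor_plug [(0.93, [574.0, 76.0, 126.0], [281.0, 221.0])]
outlet [(0.55, [577.0, 73.0, 126.0], [281.0, 220.0])]
cast_a_mid [(0.81, [370.0, -310.0, 21.0], [378.0, 176.0])]
bottle_mid [(0.81, [647.0, -268.0, 96.0], [298.0, 145.0])]
cylinder_mid [(0.73, [645.0, 279.0, 95.0], [223.0, 280.0])]
bowl_mid [(0.69, [276.0, 38.0, -2.0], [383.0, 271.0]), (0.57, [808.0, -141.0, 47.0], [238.0, 167.0]), (0.28, [440.0, -335.0, 2.0], [359.0, 169.0])]
top [ 461.   87. 1258.]
cap_mid [(0.97, [591.0, -1.0, 167.0], [312.0, 191.0]), (0.79, [538.0, -158.0, 28.0], [363.0, 214.0])]
strainer_mid [(0.82, [462.0, 328.0, 37.0], [194.0, 244.0])]
tray_floor [(0.64, [438.0, -333.0, 1.0], [422.0, 247.0]), (0.43, [372.0, -319.0, 20.0], [421.0, 270.0])]
filler []
neck
[... 419 characters left out ...]
19.0, 33.0], [346.0, 119.0])]
{'clock': 1.2, 'qpos': array([-1.16638430e+00,  3.52996690e-01,  1.63341681e+00, -1.16183313e-05,
        1.15519063e+00, -2.40863258e-03]), 'qvel': array([ 0.00012433,  0.00230999,  0.00136828, -0.00013335, -0.00058455,
       -0.00074969]), 'joint_efforts': array([ 3.55080818e-03, -6.05166721e+01, -3.42435443e+01,  2.36975966e-04,
        6.76709242e-04, -2.01542156e-05]), 'eef_pos': array([ 247.29718462, -573.98930571,  231.27583069]), 'tcp_rot': array([-3.14158115e+00,  1.06015632e-05,  4.06825355e-01]), 'contact_force': array([-0.63652609, -0.02183716,  0.9879453 ]), 'wrist_torque': array([0.01227759, 0.04661531, 0.0048598 ]), 'opening': 0.9980316790672615}
```

View pics/top0.png

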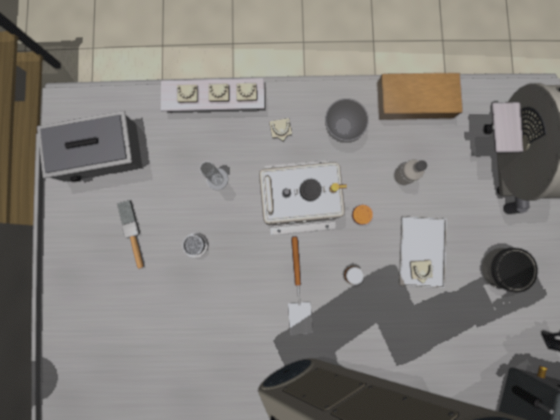

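View pics/side0.png

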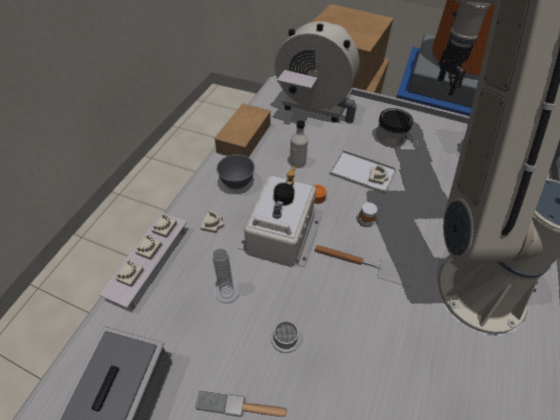

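```bash
cat > fit.py <<'E'
from h import *
from scipy.optimize import minimize
def masks(t,near):
    out={}
    for c in("side","top"):
        p0=proj(c,near); best=None
        for m in trace(c,t):
            k=m["mask"].astype(bool)
            if k.sum()<5: continue
            v,u=np.nonzero(k); d=np.hypot(u.mean()-p0[0],v.mean()-p0[1])
            if best is None or d<best[0]: best=(d,k,m["conf"])
        if best and best[0]<20: out[c]=best[1]; v,u=np.nonzero(best[1]); print(t,c,"conf",round(best[2],2),"px",best[1].sum(),u.mean().round(1),v.mean().round(1))
        else: print(t,c,"missing")
    return out
def rings(pts):  # [(r,z)]
    a=np.linspace(0,2*np.pi,48,endpoint=False)
    return np.vstack([np.c_[r*np.cos(a),r*np.sin(a),0*a+z] for r,z in pts])
def sil(c,P,S=8):
    q=np.array([proj(c,p) for p in P]); h=[]
    return q
def fit(ms,parts,x0,zfix=None):
    parts=[rings(p) for p in parts]
    G={c:(get_calibration(c),w2c(c)) for c in ms}
    def pr(c,P):
        g,M=G[c];q=P@M[:3,:3].T+M[:3,3];s=q[:,:2]/q[:,2:];s=s*(1+g["k1"]*(s**2).sum(1,keepdims=True));K=np.array(g["intrinsics"]);return s@K[:2,:2].T+K[:2,2]
    S=8
    def cost(x,show=False):
        o=np.array([x[0],x[1],x[2] if zfix is None else zfix]);J=0
        for c,k in ms.items():
            v,u=np.nonzero(k);u0,v0=u.min()-12,v.min()-12;w,h=np.ptp(u)+25,np.ptp(v)+25
            im=np.zeros((h*S,w*S),np.uint8)
            for P in parts:
                hull=cv2.convexHull(((pr(c,P+o)-[u0,v0]+.5)*S*16).astype(np.int32)); cv2.fillPoly(im,[hull],255,shift=4)
            sm=cv2.resize(im,(w,h),interpolation=cv2.INTER_AREA)/255.
            kk=np.zeros((h,w)); kk[v-v0,u-u0]=1
            J+=((cv2.GaussianBlur(sm,(0,0),1)-cv2.GaussianBlur(kk,(0,0),1))**2).sum()
        return J
    n=3 if zfix is None else 2
    x0=np.array(x0[:n],float)
    r=minimize(cost,x0,method="Nelder-Mead",options=dict(initial_simplex=np.vstack([x0]+[x0+8*e for e in np.eye(n)]),xatol=.1,fatol=.01))
    return r.x.round(1),round(r.fun,2)
E
python3 - <<'E'
from fit import *
for c in("side","top"): grab_frame(c)
m=masks("cap_mid",[588,-1,150]); cyl=[[(28.5,-16.5),(28.5,16.5)]]
print(fit(m,cyl,[588,-1,150]))
for c in m: print(c,fit({c:m[c]},cyl,[588,-1,150.5],150.5))
m=masks("strainer_mid",[465,328,26]); st=[[(29,-26),(29,26)],[(35,-14),(35,-10)]]
print(fit(m,st,[465,328,26]),fit(m,st,[465,328],26))
for c in m: print(c,fit({c:m[c]},st,[465,328],26))
for c in("side","top"):
  for t in("tray_floor","filler","sensor_plug","outlet"):
    for b in trace(c,t)[:2]:
        k=b["mask"].astype(np.uint8);v,u=np.nonzero(k)
        if len(u)<5: continue
        print(c,t,round(b["conf"],2),k.sum(),u.mean().round(1),v.mean().round(1))
        if t in("tray_floor","filler"):
            q=cv2.boxPoints(cv2.minAreaRect(np.c_[u,v].astype(np.float32)))
            z=14 if t=="tray_floor" else 130
            print([atz(c,*p,z).round().tolist() for p in q])
f=cv2.imread("pics/top0.png");g=cv2.imread("pics/side0.png")
a=cv2.resize(f[155:245,255:375],(600,450),interpolation=cv2.INTER_CUBIC);
cv2.imwrite("pics/crop1.png",a)
E
```

```text
cap_mid side conf 0.85 px 357 283.0 192.7
cap_mid top conf 0.86 px 336 310.1 189.5
(array([597.2,   2.6, 152.4]), np.float64(54.63))
side (array([5.988e+02, 2.000e-01]), np.float64(21.57))
top (array([595.8,   3.2]), np.float64(27.62))
strainer_mid side missing
strainer_mid top conf 0.91 px 500 194.6 245.5
(array([459.2, 327.1,  35.7]), np.float64(1.7)) (array([459.2, 329.1]), np.float64(2.37))
top (array([459.2, 329.1]), np.float64(2.37))
side tray_floor 0.97 1246 359.0 169.9
[[528.0, -264.0, 14.0], [535.0, -408.0, 14.0], [324.0, -381.0, 14.0], [331.0, -244.0, 14.0]]
side filler 0.72 4876 281.5 222.8
[[643.0, 203.0, 130.0], [702.0, -132.0, 130.0], [491.0, -120.0, 130.0], [471.0, 200.0, 130.0]]
side sensor_plug 0.9 4827 281.7 223.3
side sensor_plug 0.74 692 298.2 145.8
side outlet 0.89 4908 281.6 222.8
top tray_floor 0.75 2796 422.5 248.9
[[329.0, -251.0, 14.0], [531.0, -268.0, 14.0], [523.0, -407.0, 14.0], [320.0, -388.0, 14.0]]
top filler 0.98 4836 300.4 197.1
[[663.0, 138.0, 130.0], [679.0, -88.0, 130.0], [497.0, -98.0, 130.0], [482.0, 125.0, 130.0]]
top sensor_plug 0.96 5157 301.1 196.4
top outlet 0.71 5064 300.9 196.8
```

View pics/crop1.png

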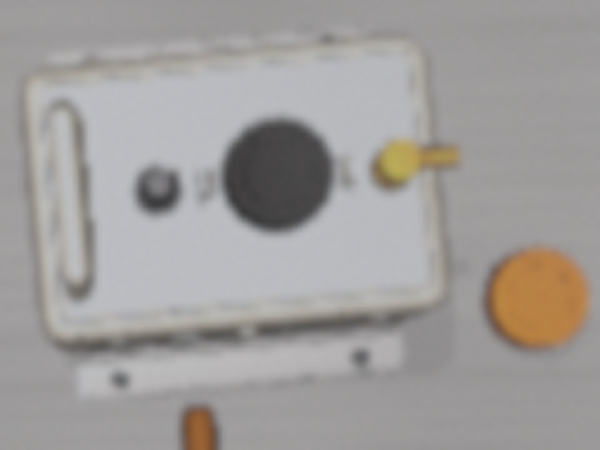

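Run:
```python
from fit import *
f={"top":cv2.imread("pics/top0.png"),"side":cv2.imread("pics/side0.png")}
ms={}
for c,(u,v) in {"top":(310,190),"side":(285,192)}.items():
    g=f[c].max(2); k=(g<105)
    n,l,s,cen=cv2.connectedComponentsWithStats(k.astype(np.uint8)); i=l[v,u]; ms[c]=(l==i); print(c,i,s[i],cen[i])
cyl=[[(28.5,-16.5),(28.5,16.5)]]
print(fit(ms,cyl,[592,0,150]))
for c in ms: print(c,fit({c:ms[c]},cyl,[592,0],150.5))
P=atz("top",286,192,176);O=atz("top",334.1,186.6,174);C=atz("top",310,189.6,167);print(P,O,C,(P+O)/2,np.hypot(*(P-O)[:2]),np.degrees(np.arctan2(P[0]-O[0],P[1]-O[1])))
a=cv2.resize(f["side"][165:265,235:335],(600,600),interpolation=cv2.INTER_CUBIC)
b=cv2.resize(f["side"][310:360,260:310],(200,200),interpolation=cv2.INTER_CUBIC)
d=np.zeros((600,800,3),np.uint8);d[:,:600]=a;d[:200,600:]=b
e=cv2.resize(f["top"][222:267,172:217],(200,200),interpolation=cv2.INTER_CUBIC);d[200:400,600:]=e
e=cv2.resize(f["top"][210:290,395:455],(150,200),interpolation=cv2.INTER_CUBIC);d[400:,600:750]=e
cv2.imwrite("pics/crop2.png",d)
```

```text
top 29 [300 179  21  22 360] [309.95277778 189.66111111]
side 15 [273 182  21  37 506] [282.26284585 197.06324111]
(array([596.4,   2.9, 148. ]), np.float64(97.73))
top (array([595.9,   3.2]), np.float64(14.35))
side (array([596.3,   4.6]), np.float64(83.42))
[588.20775968  65.56794054 176.        ] [599.30755857 -56.98869595 174.        ] [593.95280695   3.98069851 167.        ] [593.75765912   4.2896223  175.        ] 123.0582572662087 -5.175086903855949
```

View pics/crop2.png

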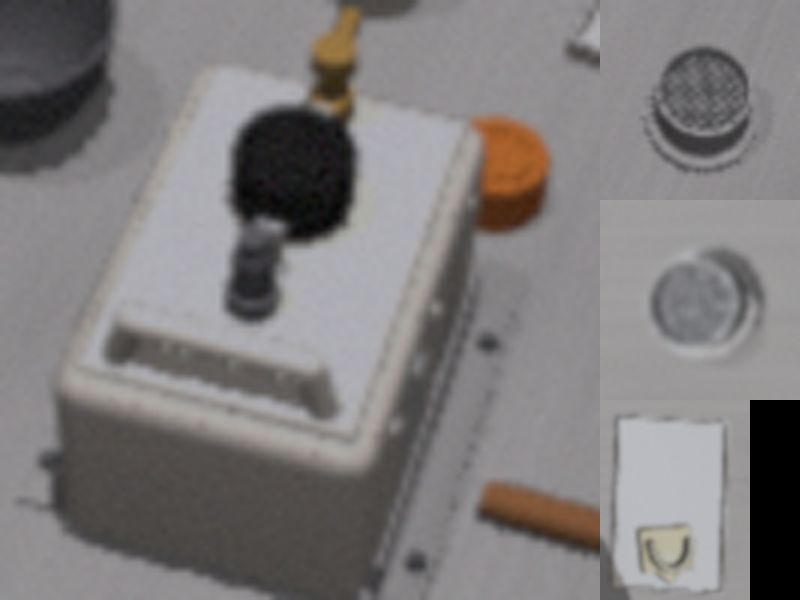

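```bash
cat >> h.py <<'E'
def togo(x,y,z,yawdeg):
    s=sense();p=s["eef_pos"];r=s["tcp_rot"];ps=r[2];d=np.array([x,y,z])-p
    dy=(yawdeg-np.degrees(ps)+180)%360-180
    print("t",round(s["clock"],2),"tcp",p.round(1),"rpy",np.degrees(r).round(1),"F",s["contact_force"].round(1),"open",round(s["opening"]*85.4,1))
    print("shift tool",[round(float(v),1) for v in(d[0]*np.cos(ps)+d[1]*np.sin(ps),d[0]*np.sin(ps)-d[1]*np.cos(ps),-d[2])],"turn z",round(-dy,1))
E
python3 - <<'E'
from fit import *
f=cv2.imread("pics/side0.png"); k=(f.max(2)<62).astype(np.uint8)
n,l,s,cen=cv2.connectedComponentsWithStats(k);i=l[190,284];print(s[i],cen[i])
for p in([594.5,4,150.5],[597,4,150.5]):
    q=np.array([proj("side",x) for x in rings([(28.5,-16.5),(28.5,16.5)])+p]);print("pred",q.min(0),q.max(0))
print("obs 273.7 182.5 294.2 205")
print("strainer top",atz("top",193.6,245,52))
m={"top":None}
print("side rim", atz("side",260+(703-600)/4-.4,310+92/4-.4,52),"flange",atz("side",260+(702-600)/4-.4,310+120/4-.4,16))
togo(594,4,300,95)
E
```

```text
[274 183  20  22 344] [283.68604651 193.2122093 ]
pred [273.41255921 182.40325484] [294.6421364  205.97583435]
pred [272.57498251 182.15042373] [293.77361602 205.70728691]
obs 273.7 182.5 294.2 205
strainer top [460.28574683 324.78803902  52.        ]
side rim [461.06184443 330.27396823  52.        ] flange [459.30785433 333.09119285  16.        ]
t 1.9 tcp [ 247.3 -574.   231.3] rpy [180.   -0.   23.3] F [ 0.5 -0.4 -0.7] open 85.4
shift tool [547.1, -393.7, -68.7] turn z -71.7
```

servo_tool(rows=[[85,[39,-28,-5],[0,0,0]],[85,[39,-28,-5],[0,0,0]],[85,[39,-28,-5],[0,0,0]],[85,[39,-28,-5],[0,0,0]],[85,[39,-28,-5],[0,0,0]],[85,[39,-28,-5],[0,0,0]],[85,[39,-28,-5],[0,0,0]],[85,[39,-28,-5],[0,0,0]]], force=60)

```text
clock: 2.9
eef_pos: [445.9, -243.5, 271.7]
tcp_rot: [3.141, -0.0, 0.407]
contact_force: [0.2, -0.9, 0.2]
opening: 0.997
```

servo_tool(rows=[[85,[39,-28,-5],[0,0,0]],[85,[39,-28,-5],[0,0,0]],[85,[39,-28,-5],[0,0,0]],[85,[39,-28,-5],[0,0,0]],[85,[39,-28,-5],[0,0,0]],[85,[39,-28,-5],[0,0,0]],[85,[0,0,0],[0,0,0]]])

```text
clock: 3.78
eef_pos: [595.0, 4.7, 301.4]
tcp_rot: [-3.141, -0.001, 0.41]
contact_force: [-0.5, -1.0, 0.2]
opening: 0.992
```

servo_tool(rows=[[85,[0,0,20],[0,0,-10.5]],[85,[0,0,20],[0,0,-10.5]],[85,[0,0,20],[0,0,-10.5]],[85,[0,0,20],[0,0,-10.5]],[85,[0,0,20],[0,0,-10.5]],[85,[0,0,0],[0,0,-10.5]],[85,[0,0,0],[0,0,-9]],[85,[0,0,0],[0,0,0]]])

```text
clock: 4.78
eef_pos: [593.2, 1.3, 201.2]
tcp_rot: [-3.141, 0.0, 1.662]
contact_force: [0.3, -0.0, 0.3]
opening: 0.997
```

```bash
python3 -c "
from h import *
togo(594.5,4,137,95)"
```

```text
t 4.78 tcp [593.2   1.3 201.2] rpy [-180.     0.    95.2] F [ 0.3 -0.   0.3] open 85.2
shift tool [2.6, 1.6, 64.2] turn z 0.2
```

servo_tool(rows=[[85,[2.5,1.5,0],[0,0,0]],[85,[0,0,24],[0,0,0]],[85,[0,0,24],[0,0,0]],[85,[0,0,16],[0,0,0]],[85,[0,0,0],[0,0,0]]])

```text
clock: 5.4
eef_pos: [594.2, 4.7, 136.3]
tcp_rot: [-3.139, -0.0, 1.662]
contact_force: [0.1, -0.2, -0.1]
opening: 0.997
```

servo_tool(rows=[[45,[0,0,0],[0,0,0]],[45,[0,0,0],[0,0,0]],[45,[0,0,0],[0,0,0]],[45,[0,0,0],[0,0,0]],[45,[0,0,0],[0,0,0]],[45,[0,0,0],[0,0,0]]], force=60)

```text
clock: 6.15
eef_pos: [595.5, 4.7, 138.6]
tcp_rot: [3.14, 0.0, 1.663]
contact_force: [-1.4, -0.3, 5.6]
opening: 0.653
```

```bash
python3 -c "
from h import *
togo(594.5,4,137,95)
f=grab_frame('side');g=grab_frame('top')
d=np.hstack([cv2.resize(f[140:260,220:340],(400,400),interpolation=2),cv2.resize(g[130:250,250:370],(400,400),interpolation=2)])
cv2.imwrite('pics/grip1.png',d)"
```

```text
t 6.15 tcp [595.5   4.7 138.6] rpy [179.9   0.   95.3] F [-1.4 -0.3  5.6] open 55.8
shift tool [-0.6, -1.0, 1.6] turn z 0.3
```

View pics/grip1.png

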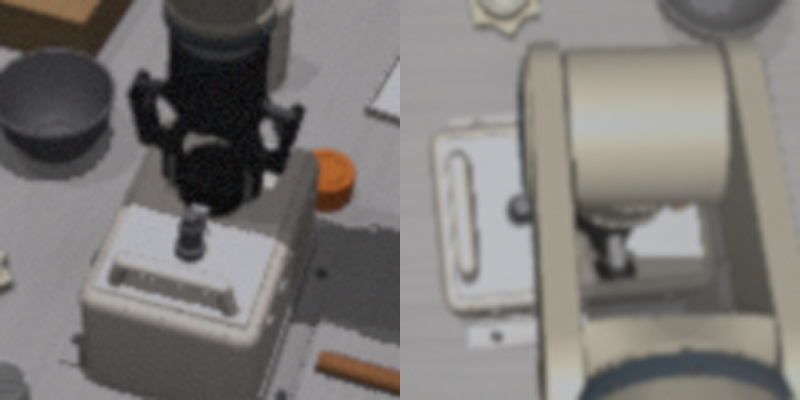

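servo_tool(rows=[[45,[0,0,-0.6],[0,0,-10]],[45,[0,0,-0.6],[0,0,-10]],[45,[0,0,-0.6],[0,0,-10]],[45,[0,0,-0.6],[0,0,-10]],[45,[0,0,-0.6],[0,0,-10]],[45,[0,0,0],[0,0,0]]], force=80)

```text
clock: 7.0
eef_pos: [594.2, 4.1, 140.4]
tcp_rot: [-3.14, -0.0, 2.535]
contact_force: [-3.6, -5.0, 1.0]
opening: 0.646
```

```bash
python3 -c "
from h import *
togo(594.5,4,137,45);print(sense()['wrist_torque'])"
```

```text
t 7.0 tcp [594.2   4.1 140.4] rpy [-179.9   -0.   145.2] F [-3.6 -5.   1. ] open 55.2
shift tool [-0.3, 0.1, 3.4] turn z 100.2
[-0.68697188  0.55991876  0.04082849]
```

servo_tool(rows=[[74,[0,0,0],[0,0,0]],[74,[0,0,0],[0,0,0]],[74,[0,0,0],[0,0,0]],[74,[0,0,0],[0,0,10]],[74,[0,0,0],[0,0,10]],[74,[0,0,0],[0,0,10]],[74,[0,0,0],[0,0,10]],[74,[0,0,0],[0,0,10]]])

```text
clock: 8.0
eef_pos: [595.1, 4.8, 140.4]
tcp_rot: [3.141, -0.0, 1.657]
contact_force: [0.3, 0.4, -0.7]
opening: 0.866
```

servo_tool(rows=[[74,[0,0,0],[0,0,10]],[74,[0,0,0],[0,0,10]],[74,[0,0,0],[0,0,10]],[74,[0,0,0],[0,0,10]],[74,[0,0,0],[0,0,10]],[74,[0,0,0],[0,0,0]]])

```text
clock: 8.75
eef_pos: [595.1, 4.8, 140.4]
tcp_rot: [3.141, -0.0, 0.791]
contact_force: [0.3, 0.7, 0.0]
opening: 0.867
```

```bash
python3 -c "
from h import *
togo(594.4,4.2,140,45);print(sense()['wrist_torque'])"
```

```text
t 8.75 tcp [595.1   4.8 140.4] rpy [180.   -0.   45.3] F [0.3 0.7 0. ] open 74.0
shift tool [-0.9, -0.1, 0.4] turn z 0.3
[-0.04166375 -0.01134456  0.03052428]
```

servo_tool(rows=[[45,[-1,0,0],[0,0,0]],[45,[0,0,0],[0,0,0]],[45,[0,0,0],[0,0,0]],[45,[0,0,0],[0,0,0]],[45,[0,0,-0.6],[0,0,-10]],[45,[0,0,-0.6],[0,0,-10]],[45,[0,0,-0.6],[0,0,-10]],[45,[0,0,-0.6],[0,0,-10]]])

```text
clock: 9.75
eef_pos: [594.8, 3.5, 143.3]
tcp_rot: [3.14, 0.0, 1.496]
contact_force: [1.1, -4.6, 6.0]
opening: 0.645
```

servo_tool(rows=[[45,[0,0,-0.6],[0,0,-10]],[45,[0,0,-0.6],[0,0,-10]],[45,[0,0,-0.6],[0,0,-10]],[45,[0,0,-0.6],[0,0,-10]],[45,[0,0,-0.6],[0,0,-10]],[45,[0,0,-0.6],[0,0,-10]],[45,[0,0,0],[0,0,0]]])

```text
clock: 10.62
eef_pos: [594.8, 3.7, 146.9]
tcp_rot: [3.141, 0.001, 2.54]
contact_force: [1.6, -3.0, 6.3]
opening: 0.65
```

servo_tool(rows=[[74,[0,0,0],[0,0,0]],[74,[0,0,0],[0,0,0]],[74,[0,0,0],[0,0,0]],[74,[0,0,0],[0,0,10]],[74,[0,0,0],[0,0,10]],[74,[0,0,0],[0,0,10]],[74,[0,0,0],[0,0,10]],[74,[0,0,0],[0,0,10]]])

```text
clock: 11.62
eef_pos: [594.0, 4.1, 146.1]
tcp_rot: [-3.141, -0.0, 1.658]
contact_force: [0.1, 0.7, -0.2]
opening: 0.868
```

servo_tool(rows=[[74,[0,0,0],[0,0,10]],[74,[0,0,0],[0,0,10]],[74,[0,0,0],[0,0,10]],[74,[0,0,0],[0,0,10]],[74,[0,0,0],[0,0,10]],[74,[0,0,0],[0,0,0]]])

```text
clock: 12.38
eef_pos: [594.0, 4.1, 146.1]
tcp_rot: [-3.141, 0.0, 0.792]
contact_force: [-0.3, 0.2, -0.7]
opening: 0.871
```

```bash
python3 -c "
from h import *
togo(594.4,4.2,140,45);print(sense()['wrist_torque'])"
```

```text
t 12.38 tcp [594.    4.1 146.1] rpy [-180.     0.    45.4] F [-0.3  0.2 -0.7] open 74.4
shift tool [0.4, 0.2, 6.1] turn z 0.4
[ 0.06768658 -0.02205586 -0.00887175]
```

servo_tool(rows=[[45,[0,0.5,0],[0,0,0]],[45,[0,0,0],[0,0,0]],[45,[0,0,0],[0,0,0]],[45,[0,0,0],[0,0,0]],[45,[0,0,-0.6],[0,0,-10]],[45,[0,0,-0.6],[0,0,-10]],[45,[0,0,-0.6],[0,0,-10]],[45,[0,0,-0.6],[0,0,-10]]])

```text
clock: 13.38
eef_pos: [594.8, 3.2, 149.0]
tcp_rot: [3.141, 0.001, 1.495]
contact_force: [1.5, -3.6, 3.1]
opening: 0.648
```

servo_tool(rows=[[45,[0,0,-0.6],[0,0,-10]],[45,[0,0,-0.6],[0,0,-10]],[45,[0,0,-0.6],[0,0,-10]],[45,[0,0,-0.6],[0,0,-10]],[45,[0,0,-0.6],[0,0,-10]],[45,[0,0,-0.6],[0,0,-10]],[45,[0,0,0],[0,0,0]]])

```text
clock: 14.25
eef_pos: [594.9, 3.5, 152.7]
tcp_rot: [3.141, 0.001, 2.539]
contact_force: [0.9, -2.1, 4.3]
opening: 0.649
```

servo_tool(rows=[[45,[0,0,-2],[0,0,0]],[45,[0,0,-2],[0,0,0]],[45,[0,0,0],[0,0,0]]])

```text
clock: 14.62
eef_pos: [594.5, 3.4, 156.0]
tcp_rot: [-3.141, 0.0, 2.536]
contact_force: [3.7, -4.3, -0.3]
opening: 0.643
```

servo_tool(rows=[[45,[0,0,-3],[0,0,0]],[45,[0,0,-3],[0,0,0]],[45,[0,0,0],[0,0,0]]])

```text
clock: 15.0
eef_pos: [594.0, 4.0, 162.3]
tcp_rot: [-3.141, -0.001, 2.536]
contact_force: [-0.6, -0.5, -0.5]
opening: 0.644
```

servo_tool(rows=[[45,[0,0,-15],[0,0,0]],[45,[0,0,-30],[0,0,0]],[45,[0,0,-30],[0,0,0]],[45,[0,0,-25],[0,0,0]],[45,[0,0,0],[0,0,0]]])

```text
clock: 15.62
eef_pos: [595.7, 3.7, 265.1]
tcp_rot: [3.139, 0.003, 2.536]
contact_force: [-1.0, 0.8, -0.1]
opening: 0.644
```

servo_tool(rows=[[45,[-11.4,-43.2,0],[0,0,0]],[45,[-11.4,-43.2,0],[0,0,0]],[45,[-11.4,-43.2,0],[0,0,0]],[45,[-11.4,-43.2,0],[0,0,0]],[45,[-11.4,-43.2,0],[0,0,0]],[45,[-11.4,-43.2,0],[0,0,0]],[45,[-11.4,-43.2,0],[0,0,0]],[45,[-11.4,-43.2,0],[0,0,0]]])

```text
clock: 16.62
eef_pos: [471.7, -333.3, 261.4]
tcp_rot: [3.141, -0.001, 2.536]
contact_force: [-0.3, 0.0, -0.6]
opening: 0.65
```

servo_tool(rows=[[45,[0,0,0],[0,0,-10]],[45,[0,0,0],[0,0,-10]],[45,[0,0,0],[0,0,-10]],[45,[0,0,0],[0,0,0]]])

```text
clock: 17.12
eef_pos: [472.3, -332.1, 261.4]
tcp_rot: [3.141, -0.001, 3.058]
contact_force: [-0.4, -0.2, -0.7]
opening: 0.651
```

```bash
python3 -c "
from h import *
togo(472,-332.5,8,175)
f=grab_frame('side');g=grab_frame('top')
d=np.hstack([cv2.resize(f[80:220,280:420],(400,400),interpolation=2),cv2.resize(g[180:320,350:490],(400,400),interpolation=2)])
cv2.imwrite('pics/tray1.png',d)"
```

```text
t 17.12 tcp [ 472.3 -332.1  261.4] rpy [ 1.799e+02 -1.000e-01  1.752e+02] F [-0.4 -0.2 -0.7] open 55.6
shift tool [0.3, -0.4, 253.4] turn z 0.2
```

View pics/tray1.png

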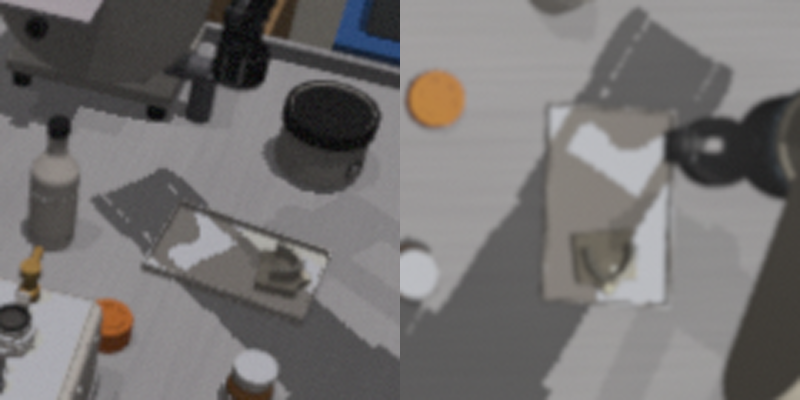

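```bash
python3 -c "
from h import *
q=np.array([atz('top',u-.3,v-.3,14)[:2] for u,v in((401.8,216.7),(445,218.5),(399.7,285),(443.5,286))]);print(q.round(),q.mean(0))"
```

```text
[[ 528. -272.]
 [ 519. -399.]
 [ 332. -256.]
 [ 325. -384.]] [ 425.85625768 -327.82607686]
```

servo_tool(rows=[[45,[0,0,30],[0,0,0]],[45,[0,0,40],[0,0,0]],[45,[0,0,40],[0,0,0]],[45,[0,0,40],[0,0,0]],[45,[0,0,40],[0,0,0]],[45,[0,0,25],[0,0,0]],[45,[0,0,15],[0,0,0]],[45,[0,0,0],[0,0,0]]])

```text
clock: 18.23
eef_pos: [472.4, -332.1, 31.6]
tcp_rot: [3.141, -0.001, 3.058]
contact_force: [-0.2, -0.6, -0.3]
opening: 0.648
```

servo_tool(rows=[[45,[0,0,10],[0,0,0]],[45,[0,0,8],[0,0,0]],[45,[0,0,4],[0,0,0]],[45,[0,0,0],[0,0,0]]])

```text
clock: 18.73
eef_pos: [472.7, -332.4, 10.1]
tcp_rot: [3.141, -0.0, 3.06]
contact_force: [0.7, 0.3, 0.0]
opening: 0.642
```

servo_tool(rows=[[45,[0,0,1],[0,0,0]],[45,[0,0,1],[0,0,0]],[45,[0,0,0],[0,0,0]]])

```text
clock: 19.1
eef_pos: [472.8, -332.5, 8.3]
tcp_rot: [-3.142, 0.0, 3.06]
contact_force: [-0.3, -0.5, 0.3]
opening: 0.646
```

servo_tool(rows=[[45,[0,0,1],[0,0,0]],[45,[0,0,1],[0,0,0]],[45,[0,0,0],[0,0,0]]])

```text
clock: 19.48
eef_pos: [472.9, -332.5, 7.5]
tcp_rot: [-3.141, 0.0, 3.06]
contact_force: [-4.0, 2.7, 16.7]
opening: 0.647
```

servo_tool(rows=[[74,[0,0,-1],[0,0,0]],[74,[0,0,0],[0,0,0]],[74,[0,0,0],[0,0,0]],[74,[0,0,0],[0,0,0]],[74,[0,0,-10],[0,0,0]],[74,[0,0,-25],[0,0,0]],[74,[0,0,-50],[0,0,0]],[74,[0,0,-60],[0,0,0]]])

```text
clock: 20.48
eef_pos: [472.2, -332.0, 153.6]
tcp_rot: [3.141, -0.001, 3.06]
contact_force: [1.1, -0.2, 1.2]
opening: 0.865
```

servo_tool(rows=[[85,[0,0,-60],[0,0,0]],[85,[0,0,-50],[0,0,0]],[85,[0,0,0],[0,0,0]]])

```text
clock: 20.85
eef_pos: [474.7, -333.8, 267.7]
tcp_rot: [-3.137, 0.007, 3.06]
contact_force: [1.0, -0.8, -0.7]
opening: 0.992
```

Run:
```python
from fit import *
togo(460,329.5,260,95)
f=grab_frame('side');g=grab_frame('top')
for c in("side","top"): print(c,[(round(b["conf"],2),c2w(c,b["centre"]).round().tolist()) for b in boxes_of(c,"cap_mid")])
d=np.hstack([cv2.resize(f[110:210,300:400],(400,400),interpolation=2),cv2.resize(g[205:305,370:470],(400,400),interpolation=2)])
d=np.vstack([d,np.hstack([cv2.resize(f[170:220,255:355],(400,200),interpolation=2),cv2.resize(f[310:360,235:335],(400,200),interpolation=2)])])
cv2.imwrite('pics/tray2.png',d)
```

```text
t 20.85 tcp [ 474.7 -333.8  267.7] rpy [-179.7    0.4  175.3] F [ 1.  -0.8 -0.7] open 84.7
shift tool [68.9, 659.9, 7.7] turn z 80.3
side [(0.73, [471.0, -315.0, 34.0]), (0.64, [527.0, -146.0, 32.0]), (0.28, [275.0, 38.0, -1.0])]
top [(0.91, [540.0, -156.0, 32.0]), (0.67, [819.0, -119.0, 35.0]), (0.61, [470.0, -330.0, 34.0])]
```

View pics/tray2.png

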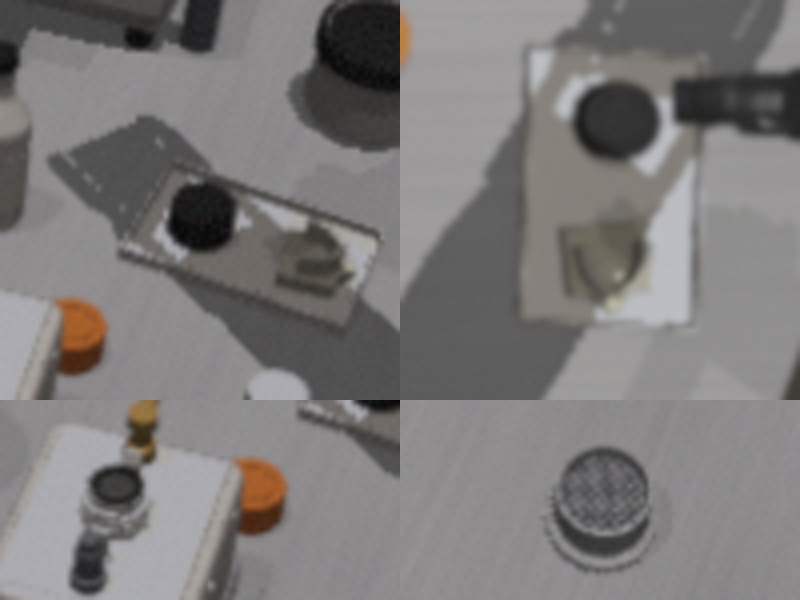

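servo_tool(rows=[[85,[0,0,0],[0,0,10]],[85,[0,0,0],[0,0,10]],[85,[0,0,0],[0,0,10]],[85,[0,0,0],[0,0,10]],[85,[0,0,0],[0,0,10]],[85,[0,0,0],[0,0,10]],[85,[0,0,0],[0,0,10]],[85,[0,0,0],[0,0,10]]])

```text
clock: 22.05
eef_pos: [472.1, -331.9, 260.4]
tcp_rot: [-3.139, -0.002, 1.658]
contact_force: [-0.3, -0.0, -0.1]
opening: 0.996
```

servo_tool(rows=[[85,[47,3.2,0],[0,0,0]],[85,[47,3.2,0],[0,0,0]],[85,[47,3.2,0],[0,0,0]],[85,[47,3.2,0],[0,0,0]],[85,[47,3.2,0],[0,0,0]],[85,[47,3.2,0],[0,0,0]],[85,[47,3.2,0],[0,0,0]]])

```text
clock: 22.92
eef_pos: [463.7, -1.3, 260.9]
tcp_rot: [-3.139, -0.0, 1.663]
contact_force: [1.2, 0.5, -0.3]
opening: 0.996
```

servo_tool(rows=[[85,[47,3.2,0],[0,0,0]],[85,[47,3.2,0],[0,0,0]],[85,[47,3.2,0],[0,0,0]],[85,[47,3.2,0],[0,0,0]],[85,[47,3.2,0],[0,0,0]],[85,[47,3.2,0],[0,0,0]],[85,[47,3.2,0],[0,0,0]],[85,[0,0,0],[0,0,0]]])

```text
clock: 23.92
eef_pos: [455.6, 329.1, 260.4]
tcp_rot: [-3.139, 0.001, 1.667]
contact_force: [-0.1, -1.4, -0.6]
opening: 0.994
```

Run:
```python
from fit import *
togo(460,329.5,60,95)
```

```text
t 23.93 tcp [455.6 329.1 260.4] rpy [-179.9    0.    95.5] F [-0.1 -1.4 -0.6] open 84.9
shift tool [0.0, 4.4, 200.4] turn z 0.5
```

servo_tool(rows=[[85,[0,4.4,30],[0,0,0]],[85,[0,0,30],[0,0,-10]],[85,[0,0,30],[0,0,-10]],[85,[0,0,30],[0,0,-10]],[85,[0,0,0],[0,0,-10]],[85,[0,0,0],[0,0,-10]],[85,[0,0,0],[0,0,-10]],[85,[0,0,0],[0,0,-10]]])

```text
clock: 24.92
eef_pos: [460.3, 325.6, 141.1]
tcp_rot: [-3.139, -0.002, 2.89]
contact_force: [-0.2, -0.6, 0.0]
opening: 0.999
```

servo_tool(rows=[[85,[0,0,0],[0,0,-10]],[85,[0,0,0],[0,0,-10]],[85,[0,0,25],[0,0,0]],[85,[0,0,25],[0,0,0]],[85,[0,0,0],[0,0,0]]])

```text
clock: 25.55
eef_pos: [459.2, 325.0, 90.0]
tcp_rot: [-3.139, -0.005, -3.05]
contact_force: [-0.6, 0.4, 0.2]
opening: 0.994
```

Run:
```python
from fit import *
togo(460,329.5,22,185)
f=grab_frame('side')
cv2.imwrite('pics/str1.png',cv2.resize(f[240:380,210:360],(600,560),interpolation=2))
```

```text
t 25.55 tcp [459.2 325.   90. ] rpy [-179.8   -0.3 -174.7] F [-0.6  0.4  0.2] open 84.9
shift tool [-1.2, 4.4, 68.0] turn z 0.3
```

View pics/str1.png

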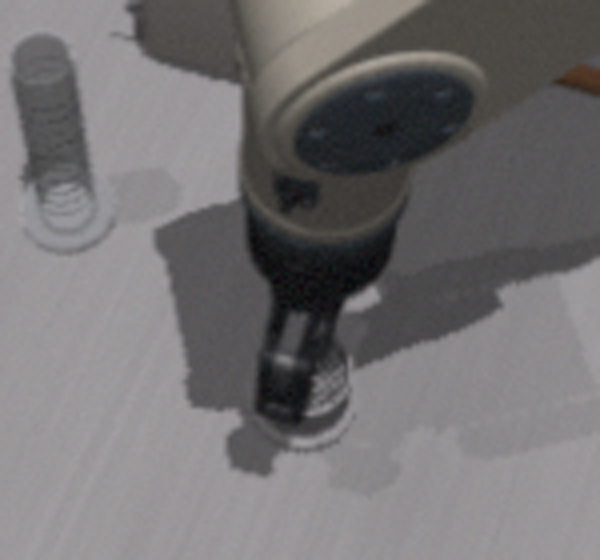

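servo_tool(rows=[[85,[-1,4.4,0],[0,0,0]],[85,[0,0,25],[0,0,0]],[85,[0,0,25],[0,0,0]],[85,[0,0,17],[0,0,0]],[85,[0,0,0],[0,0,0]]])

```text
clock: 26.22
eef_pos: [461.1, 331.5, 24.7]
tcp_rot: [-3.141, -0.001, -3.049]
contact_force: [-0.6, 0.0, 0.4]
opening: 0.994
```

servo_tool(rows=[[45,[0,0,0],[0,0,0]],[45,[0,0,0],[0,0,0]],[45,[0,0,0],[0,0,0]],[45,[0,0,0],[0,0,0]],[45,[0,0,0],[0,0,0]]], force=20)

```text
clock: 26.85
eef_pos: [462.1, 332.2, 26.5]
tcp_rot: [3.141, 0.001, -3.049]
contact_force: [-0.7, -1.4, 6.2]
opening: 0.677
```

servo_tool(rows=[[75,[0,0,0],[0,0,0]],[75,[0,0,0],[0,0,0]],[75,[0,0,0],[0,0,0]],[75,[0,0,-1],[0,0,10]],[75,[0,0,0],[0,0,10]],[75,[0,0,0],[0,0,10]],[75,[0,0,0],[0,0,10]],[75,[0,0,0],[0,0,10]]])

```text
clock: 27.85
eef_pos: [461.5, 331.7, 26.2]
tcp_rot: [-3.141, -0.0, 2.356]
contact_force: [0.4, -0.2, -0.2]
opening: 0.884
```

servo_tool(rows=[[75,[0,0,0],[0,0,10]],[75,[0,0,0],[0,0,10]],[75,[0,0,0],[0,0,10]],[75,[0,0,0],[0,0,10]],[75,[0,0,0],[0,0,0]]])

```text
clock: 28.48
eef_pos: [461.5, 331.7, 26.2]
tcp_rot: [-3.141, 0.0, 1.665]
contact_force: [0.4, -0.2, 0.3]
opening: 0.88
```

Run:
```python
from fit import *
togo(461.1,332,21,95)
```

```text
t 28.48 tcp [461.5 331.7  26.2] rpy [-180.     0.    95.4] F [ 0.4 -0.2  0.3] open 75.1
shift tool [0.3, -0.4, 5.2] turn z 0.4
```

servo_tool(rows=[[75,[0.3,0,4],[0,0,0]],[75,[0,0,0],[0,0,0]],[45,[0,0,0],[0,0,0]],[45,[0,0,0],[0,0,0]],[45,[0,0,0],[0,0,0]],[45,[0,0,0],[0,0,0]],[45,[0,0,0],[0,0,0]]], force=60)

```text
clock: 29.35
eef_pos: [461.5, 332.0, 22.7]
tcp_rot: [-3.142, 0.0, 1.664]
contact_force: [-2.1, -1.9, 6.0]
opening: 0.671
```

servo_tool(rows=[[45,[0,0,-15],[0,0,0]],[45,[0,0,-45],[0,0,0]],[45,[0,0,-50],[0,0,0]],[45,[0,0,-50],[0,0,0]],[45,[0,0,-45],[0,0,0]],[45,[0,0,-12],[0,0,0]],[45,[0,0,0],[0,0,0]]])

```text
clock: 30.22
eef_pos: [461.6, 332.1, 239.9]
tcp_rot: [3.14, -0.001, 1.664]
contact_force: [-0.1, 0.0, -1.3]
opening: 0.676
```

servo_tool(rows=[[45,[-42,12.7,0],[0,0,0]],[45,[-42,12.7,0],[0,0,0]],[45,[-42,12.7,0],[0,0,0]],[45,[-42,12.7,0],[0,0,0]],[45,[-42,12.7,0],[0,0,0]],[45,[-42,12.7,0],[0,0,0]],[45,[-42,12.7,0],[0,0,0]],[45,[-42,12.7,0],[0,0,0]]])

```text
clock: 31.22
eef_pos: [592.9, 5.5, 236.9]
tcp_rot: [-3.138, -0.0, 1.663]
contact_force: [0.1, 1.4, -0.3]
opening: 0.668
```

servo_tool(rows=[[45,[0,0,0],[0,0,0]],[45,[0,0,0],[0,0,0]]])

```text
clock: 31.48
eef_pos: [592.7, 7.1, 237.5]
tcp_rot: [-3.139, -0.001, 1.663]
contact_force: [-0.5, 0.0, -1.3]
opening: 0.669
```

Run:
```python
from fit import *
togo(594.4,3.8,190,95)
```

```text
t 31.48 tcp [592.7   7.1 237.5] rpy [-179.8   -0.    95.3] F [-0.5  0.  -1.3] open 57.2
shift tool [-3.5, 1.4, 47.5] turn z 0.3
```

servo_tool(rows=[[45,[-3.5,1.4,0],[0,0,0]],[45,[0,0,20],[0,0,0]],[45,[0,0,20],[0,0,0]],[45,[0,0,7],[0,0,0]],[45,[0,0,0],[0,0,0]],[45,[0,0,0],[0,0,0]]])

```text
clock: 32.22
eef_pos: [596.0, 3.8, 193.1]
tcp_rot: [3.14, 0.0, 1.664]
contact_force: [0.5, -0.7, -1.1]
opening: 0.672
```

Run:
```python
from fit import *
togo(594.4,3.8,180,95)
f=grab_frame('side');g=grab_frame('top')
cv2.imwrite('pics/neck.png',np.hstack([cv2.resize(f[160:230,250:320],(400,400),interpolation=2),cv2.resize(g[155:225,270:340],(400,400),interpolation=2)]))
```

```text
t 32.23 tcp [596.    3.8 193.1] rpy [179.9   0.   95.3] F [ 0.5 -0.7 -1.1] open 57.4
shift tool [0.2, -1.6, 13.1] turn z 0.3
```

View pics/neck.png

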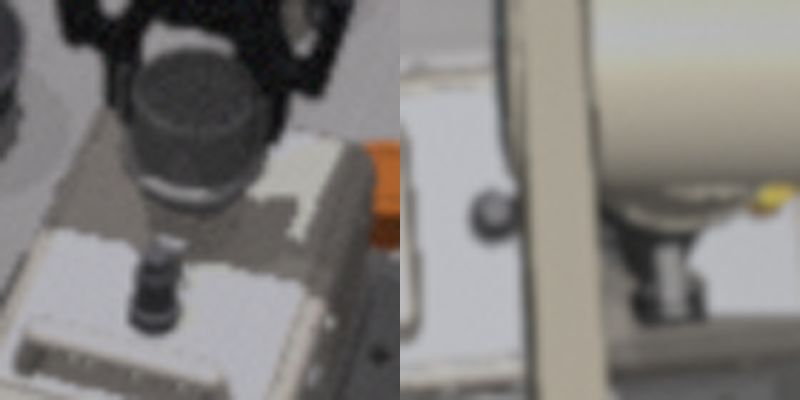

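servo_tool(rows=[[45,[0,-1.6,0],[0,0,0]],[45,[0,0,3],[0,0,0]],[45,[0,0,3],[0,0,0]],[45,[0,0,3],[0,0,0]],[45,[0,0,2],[0,0,0]],[45,[0,0,0],[0,0,0]]])

```text
clock: 33.08
eef_pos: [593.8, 3.4, 181.0]
tcp_rot: [-3.141, -0.0, 1.663]
contact_force: [0.3, 0.8, -0.0]
opening: 0.667
```

servo_tool(rows=[[45,[0,0,2],[0,0,0]],[45,[0,0,2],[0,0,0]],[45,[0,0,0],[0,0,0]]])

```text
clock: 33.45
eef_pos: [593.7, 3.4, 177.1]
tcp_rot: [-3.141, -0.0, 1.663]
contact_force: [-0.7, 0.8, -0.6]
opening: 0.671
```

servo_tool(rows=[[45,[0.3,0.6,2],[0,0,0]],[45,[0,0,2],[0,0,0]],[45,[0,0,2],[0,0,0]],[45,[0,0,2],[0,0,0]],[45,[0,0,0],[0,0,0]]])

```text
clock: 34.08
eef_pos: [594.3, 3.7, 169.0]
tcp_rot: [-3.141, -0.0, 1.663]
contact_force: [0.7, -0.0, -0.5]
opening: 0.67
```

servo_tool(rows=[[45,[0,0,2],[0,0,0]],[45,[0,0,2],[0,0,0]],[45,[0,0,2],[0,0,0]],[45,[0,0,0],[0,0,0]]], force=80)

```text
clock: 34.58
eef_pos: [594.6, 3.5, 163.3]
tcp_rot: [3.141, 0.0, 1.663]
contact_force: [-0.7, -1.4, -0.6]
opening: 0.667
```

servo_tool(rows=[[45,[0,0,2],[0,0,0]],[45,[0,0,2],[0,0,0]],[45,[0,0,0],[0,0,0]]])

```text
clock: 34.95
eef_pos: [595.0, 3.3, 159.8]
tcp_rot: [3.14, 0.001, 1.663]
contact_force: [-0.2, -3.8, 6.1]
opening: 0.662
```

servo_tool(rows=[[45,[0,0,2],[0,0,0]],[45,[0,0,2],[0,0,0]],[45,[0,0,0],[0,0,0]]])

```text
clock: 35.33
eef_pos: [594.8, 3.4, 155.2]
tcp_rot: [3.141, 0.0, 1.663]
contact_force: [1.8, -4.9, 1.2]
opening: 0.67
```

servo_tool(rows=[[45,[0,0,2],[0,0,0]],[45,[0,0,0],[0,0,0]]])

```text
clock: 35.58
eef_pos: [594.1, 4.0, 152.9]
tcp_rot: [-3.141, -0.0, 1.663]
contact_force: [0.7, -0.7, 0.2]
opening: 0.667
```

servo_tool(rows=[[45,[0,0,1.5],[0,0,0]],[45,[0,0,1],[0,0,0]],[45,[0,0,0],[0,0,0]]])

```text
clock: 35.95
eef_pos: [594.2, 4.0, 152.8]
tcp_rot: [-3.141, -0.0, 1.663]
contact_force: [-7.0, -1.5, 22.3]
opening: 0.668
```

servo_tool(rows=[[75,[0,0,-2],[0,0,0]],[75,[0,0,0],[0,0,0]],[75,[0,0,0],[0,0,0]],[75,[0,0,0],[0,0,0]],[75,[0,0,-10],[0,0,0]],[75,[0,0,-25],[0,0,0]],[75,[0,0,-50],[0,0,0]],[75,[0,0,-50],[0,0,0]]])

```text
clock: 36.95
eef_pos: [594.2, 3.7, 289.7]
tcp_rot: [-3.141, -0.0, 1.663]
contact_force: [0.9, 0.1, -0.4]
opening: 0.88
```

servo_tool(rows=[[75,[-50,-20,-20],[0,0,0]],[75,[-50,-20,0],[0,0,0]],[75,[-50,-20,0],[0,0,0]],[75,[-50,-20,0],[0,0,0]],[75,[-50,-20,0],[0,0,0]],[75,[-50,-20,0],[0,0,0]],[75,[-50,-20,0],[0,0,0]],[75,[0,0,0],[0,0,0]]])

```text
clock: 37.95
eef_pos: [486.2, -360.8, 308.3]
tcp_rot: [3.142, 0.001, 1.659]
contact_force: [-0.0, 0.9, -1.6]
opening: 0.88
```

Run:
```python
from fit import *
togo(594.4,3.8,180,95)
f=grab_frame('side');g=grab_frame('top')
for t in("strainer_mid","cap_mid"):
  for c in("side","top"): print(t,c,[(round(b["conf"],2),c2w(c,b["centre"]).round().tolist()) for b in boxes_of(c,t)])
st=[[(29,-26),(29,26)],[(35,-14),(35,-10)]]
for z in(156,160,165):
  for c in("side","top"):
    P=rings([(29,26)])+[594.4,3.8,z]
    im=f if c=="side" else g
    if z==156:
      q=np.array([proj(c,p) for p in P]);print(c,"rim pred",q.min(0).round(1),q.max(0).round(1))
cv2.imwrite('pics/end.png',np.hstack([cv2.resize(f[165:235,250:320],(400,400),interpolation=2),cv2.resize(g[155:225,275:345],(400,400),interpolation=2)]))
```

```text
t 37.95 tcp [ 486.2 -360.8  308.3] rpy [1.80e+02 1.00e-01 9.51e+01] F [-0.   0.9 -1.6] open 75.1
shift tool [353.6, 140.1, 128.3] turn z 0.1
strainer_mid side [(0.75, [593.0, 15.0, 164.0])]
strainer_mid top [(0.93, [591.0, 5.0, 167.0])]
cap_mid side [(0.71, [467.0, -315.0, 33.0]), (0.7, [528.0, -148.0, 34.0]), (0.25, [808.0, -145.0, 46.0])]
cap_mid top [(0.87, [537.0, -155.0, 30.0]), (0.76, [472.0, -331.0, 32.0])]
side rim pred [273.5 178.4] [295.2 194.1]
top rim pred [299.  177.3] [322.  200.1]
```

View pics/end.png

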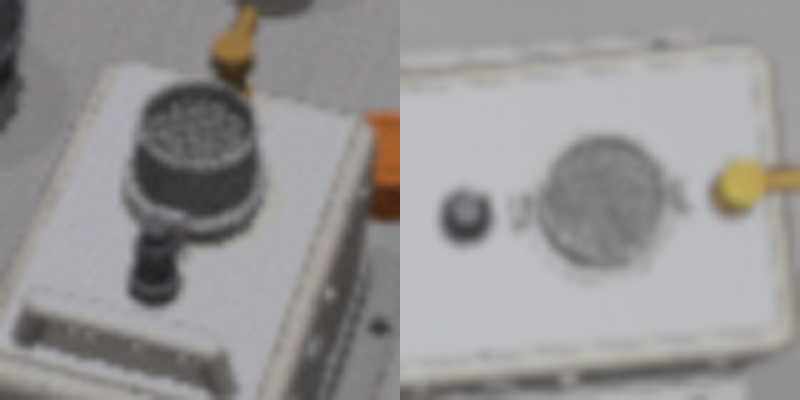

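```bash
python3 -c "
from rig import *
print(sign_off())"
```

```text
the job is handed in; nothing more can be done
None
```

The cap is off and lying flat in the tray, and the strainer is pushed down over the neck. I handed the job in at about 38 s of the 70 s. The hand-in gave no verdict.

- **Cap:** I unscrewed the black cap anticlockwise in three strokes (about 250° in all), lifted it free and set it flat in the free end of the tray. The last detections put it near (471, -331) mm, about 46 mm from the tray's centre. That is inside the limits.
- **Strainer:** I squeezed it in two directions to centre it in the hand, then pushed it straight down over the neck. I felt some resistance at the hooks (the readings between steps showed up to about 6 N), which then dropped away. It stopped firmly at 22 N with its lower end on the deck to within measurement. In the last pictures its rim matches the predicted home position to about 1–2 pixels in both cameras.
- **Not measured directly:** The hooks' return to rest shows only in the drop in force and in the pictures, where nothing looks bent.
- **Disagreement:** For the cap in the tray, the side camera's detected y differs from the top camera's by about 15 mm. The two detections are the middle of the surface each camera sees. I relied on the top camera and the gripper's position.
- **Bystanders:** None was approached closely, and none looked disturbed in the pictures I took. I did not measure their positions again at the end.

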